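# Enable the microscope laser with its key

### The job

Take the key with the flat bar-shaped handle out of the key holder, push it down into the key switch on top of the off-white laser control unit until it sits fully in, and turn it clockwise (seen from above) as far as it goes to switch the laser on. Leave the key in the switch and let go; leave the round-handled key in the holder.

Things in the scene. Friction and masses are not known exactly. Their poses are not given: they have to be found in the camera images.
- bar_key_handle (a point): Key to use: black bar handle 46 wide (x), 12 thick (y), 40 mm tall (z, up) on a flat steel blade 28 wide (x), 8 thick, reaching 36 mm below it; 70 g. Point: handle centre, 56 mm above the blade tip. Stands upright in a slot of the fixed grey holder (150x50x34 mm), tip 30 mm deep, handle's underside 6 mm over the holder. Grasp across the 12 mm thickness. The same turned half round.
- round_key_handle (a point): The other key, to be left alone: same steel blade, black round knob handle 34 mm across and 24 mm tall, upright in the holder's other slot, 72 mm from the first along the holder's length (the keys' width lies along it too). Point: centre of the knob.
- keyway (a point): Keyway mouth centre, in the top of the round aluminium barrel (72 mm across) on the off-white control unit (160x220x60 mm, fixed); 91 mm above the bench. z up, x along the slot, y across; turns with the barrel. Mouth 52x30 mm slopes in over 9 mm to a slot 34x12 mm, floor 28 mm below the mouth. Key fully in: tip on the floor, handle centre 28 mm above this point. Black rim mark: +x side.
- key_switch (a joint): Turn of the barrel, rad: 0 off, grows clockwise seen from above to a stop at 1.05 (60 degrees), which is on. Starts within 0.12 of off; turns stiffly (about 0.04 N m) and stays where left. The key has about 0.15 rad of play in the slot, so turn it that much more than the barrel.
There are look-alikes about, which are no part of the job. Of the things shaped like the part that bears bar_key_handle, the black one is meant.

How it is judged:
By the outcome, as a careful person would: the job done as asked, in the order asked, and still so for the second after the job is handed in, with the robot touching nothing.
It also fails if it takes over 48 s, if anything falls off the work surface, if the arm or the gripper's body presses on something with over 40 N, if the wrist force passes 120 N, or if a joint passes its speed limit or range.

### The arm

A 6-joint arm with a two-finger parallel gripper is mounted at the origin on the work surface. World frame = base frame: x ahead of the robot, y to its left, z up, the work surface at z = 0. Lengths are in mm, angles in rad, forces in N, time in s.
With the tool pointing down it reaches from about 400 to 825 mm from the base axis. Payload 7 kg.
Tool frame: the origin (TCP) lies midway between the tips of the shut fingers; the grasp point (between the pads) lies 19 mm behind it; z points along the fingers, y is the line along which they close (so a half turn about z gives the same grasp; the last joint's range is limited). The gripper opens to 88 mm and grips with 3 to 60 N. Pads are 19 mm wide; open, the fingers measure 130 mm over their backs; the gripper's body (78 mm by 193 mm) begins 47 mm behind the grasp point.
Start: joints at [-1.02, 0.359, 0.012, 0, -1.224, -0.288], TCP at [175.329, -651.809, 187.761] pointing down, gripper open.
Joint ranges: [-3.07, 3.07], [-1.43, 2.12], [-1.02, 1.25], [-3.03, 1.67], [-3.05, -0], [-3.03, 3.03]. Speed limits (rad/s): [2.39, 2.39, 3.01, 3.14, 3.14, 3.14].

### API

Orientations are given as a unit quaternion [w, x, y, z].
In Python, from workcell import arm gives the robot as it stands.
- The arm moves only by the tool carry_out, never from a script. Its argument "deltas" is a list of rows, each a list of 7 numbers: the shift along the tool's x, y, z in units of 4 cm (1.0 is 4 cm), then the turn, a rotation vector about the tool's x, y, z in units of 0.1 rad (1.0 is 0.1 rad), then the opening, from 0 (shut) to 1 (fully open). In form: [[tx, ty, tz, rx, ry, rz, claw], ...]. A call has 1 to 10 rows; each row shifts and turns the commanded pose from where the row before left it, along the tool's axes as they then stand; what a row does not reach is not made up. A row lasts 1/10 s, in which the tool goes at most 50 mm and 8.59 degrees, less where a joint would pass 70% of its speed; a pose out of reach is approached as far as the arm can. A call with a number of a shift or a turn outside -1 to 1 is refused whole. A call with a gripper value outside its range is refused whole. The fingers move at their own pace and stop on an object; the grip force is fixed at half the most. Time passes only in rows, so rows that do not move let the fingers close. It gives the time, the measured TCP pose, the force, the opening and the grip force at its end, in the units of the state.
- arm.get_obs(): the state, without advancing time (a new reading comes with each control period).
- arm.read_camera(name): name is "scene" or "top" or "wrist"; returns (picture, depth): 420x560x3 uint8, red, green, blue; 420x560 float32, mm along the optical axis (not along the pixel's ray), 0 where there is no reading.
- arm.get_calibration(name): a dict with "camera_matrix" (3x3 intrinsics, pixels), "D" ([k1, k2, p1, p2, k3] as OpenCV has them; the pictures are not rectified), "extrinsics" (4x4, takes a point from camera to world coordinates); the wrist camera has in their place "hand_eye" (4x4, takes a point from camera to tool coordinates, whose origin is the TCP and whose axes are the flange's). Camera axes: x right, y up, looking along -z (the intrinsics and any distortion apply to the point x, -y, -z); pixel columns grow to the right and rows downward; lengths in mm; the calibration is good to about 2 mm. A picture is of the moment at which its call begins: read the wrist's pose just before it. get_calibration takes no time and is no camera call.
- arm.sign_off(): hands the job in; it is judged then, once.
Trained networks look in the newest picture that a camera, given by its name, has taken for a name from the list of things; names that differ only in an ending like _2 or _b are one class to them, and where a whole thing is asked for, a point or a joint stands for the part that bears it (a point fixed in the world has none). Each returns a list of dicts, best first, with "score" (0 to 1); they miss things now and then, are a little off and sometimes report something else, mostly with a low value. They report only what shows in the picture. A call takes as long as a camera call. They do not tell look-alikes from the thing itself.
- arm.search_frame(camera, thing): "at" ([row, column] in pixels, amid what is visible of it).
- arm.silhouettes(camera, thing): "region" (420x560 bool, what is visible of it) and "at" ([row, column] in pixels, amid what is visible of it).
The state is a dict: "clock": time; "joint_positions": joint angles; "joint_velocities": joint speeds; "joint_torque": joint torques, N m; "position": TCP position; "orientation": TCP orientation; "ft_force": force on the tool from outside, world axes, zero at the start; "torque": the same for the moment, N m; "finger_gap": finger opening in mm; "grip_force": force on a finger pad.
Only numpy, scipy, OpenCV 4.12 (cv2) and the standard library are available. Lean on these libraries where they do the work, as an engineer would, in place of code of your own. Each camera call takes 0.05 s, during which the arm holds its last target. There are 200 camera calls.

## Working session

There is one attempt and no reset: what is moved stays moved. The work goes in short steps, Python scripts to look and compute and a tool call to move; the robot and the scene stay as the last step left them, time stands still between calls to the robot, and variables do not carry over. Pictures are saved under pics/ and viewed, at most 10 in all, crops included, and the job is handed in when it is done.

Besides the shell and the picture viewer there is one more tool, called by a JSON object that holds its "fn" and its "kwargs", one argument or row to a line. carry_out: Moves the arm, as the interface text tells. Shifts and turns lie within -1 to 1; 1 stands for 4 cm of shift or 0.1 rad of turn. Its arguments: {"type":"object","properties":{"deltas":{"type":"array","items":{"type":"array","items":{"type":"number","minimum":-1,"maximum":1}}}},"required":["deltas"]}

```bash
mkdir -p pics
cat > h.py <<'E'
import numpy as np, cv2
from workcell import arm
def pix2w(name,rc,d,T=None):
    c=arm.get_calibration(name); K=np.array(c['camera_matrix'],float); D=np.array(c['D'],float)
    u=cv2.undistortPoints(np.array([[[rc[1],rc[0]]]],float),K,D)[0,0]
    p=np.array([u[0]*d,-u[1]*d,-d,1])
    E=np.array(c['extrinsics']) if 'extrinsics' in c else T@np.array(c['hand_eye'])
    return (E@p)[:3]
def cloud(name,depth,T=None):
    c=arm.get_calibration(name); K=np.array(c['camera_matrix'],float); D=np.array(c['D'],float)
    h,w=depth.shape; g=np.stack(np.meshgrid(np.arange(w),np.arange(h)),-1).reshape(-1,1,2).astype(float)
    u=cv2.undistortPoints(g,K,D)[:,0]; d=depth.reshape(-1)
    p=np.stack([u[:,0]*d,-u[:,1]*d,-d,np.ones_like(d)],1)
    E=np.array(c['extrinsics']) if 'extrinsics' in c else T@np.array(c['hand_eye'])
    return (p@E.T)[:,:3].reshape(h,w,3)
def pose():
    from scipy.spatial.transform import Rotation as R
    o=arm.get_obs(); q=o['orientation']; T=np.eye(4); T[:3,:3]=R.from_quat([q[1],q[2],q[3],q[0]]).as_matrix(); T[:3,3]=o['position']; return T
E
python3 - <<'E'
from h import *
np.set_printoptions(precision=1,suppress=True)
ims=[]
print(pose())
for n in ['scene','top']:
    im,d=arm.read_camera(n); np.savez(f'pics/{n}.npz',im=im,d=d); C=cloud(n,d)
    cv2.imwrite(f'pics/{n}1.png',im[...,::-1])
    for t in ['bar_key_handle','round_key_handle','keyway','key_switch']:
        for r in arm.search_frame(n,t):
            rc=[int(round(x)) for x in r['at']]
            print(n,t,round(r['score'],2),rc,C[rc[0],rc[1]])
E
```

```text
[[  -1.    -0.3   -0.   175.2]
 [  -0.3    1.     0.  -651.3]
 [   0.     0.    -1.   186.8]
 [   0.     0.     0.     1. ]]
scene bar_key_handle 0.84 [292, 298] [708.3 201.   76. ]
scene bar_key_handle 0.64 [262, 344] [606.7 210.7  62.4]
scene bar_key_handle 0.59 [222, 341] [511.7 144.8  47.7]
scene round_key_handle 0.57 [281, 389] [598.3 281.5  64. ]
scene keyway 0.97 [154, 205] [ 531.5 -200.2   69.5]
scene key_switch 0.82 [153, 205] [ 529.9 -201.8   70.8]
top bar_key_handle 0.71 [183, 188] [596.9 201.4  80.5]
top bar_key_handle 0.7 [248, 232] [495.8 138.9   4.9]
top bar_key_handle 0.54 [127, 202] [686.  183.2  75. ]
top round_key_handle 0.56 [189, 144] [588.  274.8  62. ]
top keyway 0.68 [226, 446] [ 538.1 -202.8   61.5]
top key_switch 0.86 [226, 440] [ 537.9 -193.1   62.4]
```

View pics/top1.png

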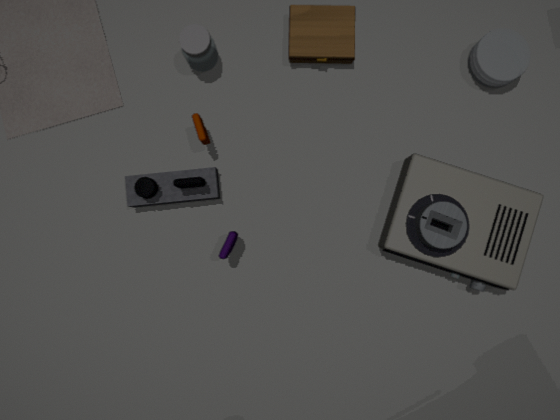

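View pics/scene1.png

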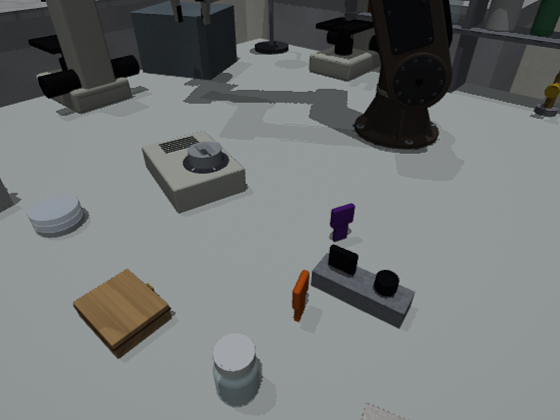

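Candidates (top image): black bar key in holder (183,189), orange bar (127,202), purple bar (246,229), round knob (188,147). The choice is the black one in the holder. The barrel is at (225,443), with the black mark at (217,424) on its left, i.e. +y, side. I'll check close crops and measure next.

Run:
```python
from h import *
np.set_printoptions(precision=3,suppress=True)
print(pose())
z=np.load('pics/top.npz'); im,d=z['im'],z['d']; C=cloud('top',d)
a=cv2.resize(im[150:220,115:230],None,fx=5,fy=5,interpolation=cv2.INTER_CUBIC)
b=cv2.resize(im[185:265,400:490],None,fx=5,fy=5,interpolation=cv2.INTER_CUBIC)
o=np.zeros((760,580,3),np.uint8);o[:350,:575]=a;o[355:755,:450]=b
o=np.clip(o.astype(float)*1.6,0,255).astype(np.uint8)
o=cv2.resize(o,None,fx=.78,fy=.78); cv2.imwrite('pics/crop1.png',o[...,::-1])
def rect(m):
    P=C[m][:,:2].astype(np.float32); r=cv2.minAreaRect(P); return r,np.median(C[m],0),m.sum()
rr,cc=np.mgrid[:420,:560]
w=(rr>165)&(rr<212)&(cc>120)&(cc<225)
print('holder',rect(w&(C[...,2]>28)&(C[...,2]<38)))
print('key',rect(w&(C[...,2]>74)&(C[...,2]<86)))
print('knob',rect(w&(C[...,2]>58)&(C[...,2]<72)&(cc<165)))
w=(rr>190)&(rr<265)&(cc>405)&(cc<480)
print('barrel top',rect(w&(C[...,2]>86)&(C[...,2]<97)))
print('slot',rect(w&(C[...,2]>55)&(C[...,2]<74)&(abs(cc-443)<16)&(abs(rr-225)<14)))
```

```text
[[  -0.966   -0.26    -0.     175.325]
 [  -0.26     0.966    0.    -651.771]
 [   0.       0.      -1.     187.699]
 [   0.       0.       0.       1.   ]]
holder (((595.9398193359375, 239.34271240234375), (50.77341079711914, 149.60069274902344), 6.742027282714844), array([592.906, 235.709,  32.918]), np.int64(2053))
key (((600.108642578125, 204.21417236328125), (12.17758846282959, 44.80507278442383), 6.512757301330566), array([599.884, 203.403,  78.351]), np.int64(219))
knob (((591.3729858398438, 273.49285888671875), (31.953556060791016, 32.26538848876953), 0.9567111134529114), array([591.241, 273.384,  62.674]), np.int64(346))
barrel top (((539.7423095703125, -188.4351806640625), (71.40806579589844, 71.3865966796875), 0.7139781713485718), array([ 539.492, -188.498,   89.976]), np.int64(1391))
slot (((540.0934448242188, -190.9472198486328), (32.56652069091797, 10.271738052368164), 70.82948303222656), array([ 539.557, -193.353,   63.205]), np.int64(151))
```

View pics/crop1.png

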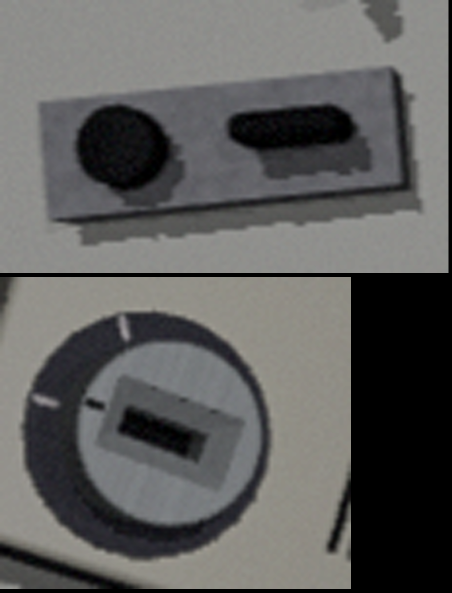

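Crop confirmed: the black bar key is the right-hand one in the holder. The slot's marked side points to about 71° in world yaw. Moving to above the key.

{"fn": "carry_out", "kwargs": {
  "deltas": [
    [-0.66,0.746,0,0,0,0,1],
    [-0.66,0.746,0,0,0,0,1],
    [-0.66,0.746,0,0,0,0,1],
    [-0.66,0.746,0,0,0,0,1],
    [-0.66,0.746,0,0,0,0,1],
    [-0.66,0.746,0,0,0,0,1],
    [-0.66,0.746,0,0,0,0,1],
    [-0.66,0.746,0,0,0,0,1],
    [-0.66,0.746,0,0,0,0,1],
    [-0.66,0.746,0,0,0,0,1]
  ]
}}

```text
clock: 1.5
position: [353.3, -293.6, 188.1]
orientation: [0.0, -0.131, 0.991, -0.0]
ft_force: [0.2, -0.4, 0.6]
finger_gap: 87.3
grip_force: 0.0
```

{"fn": "carry_out", "kwargs": {
  "deltas": [
    [-0.66,0.746,0,0,0,0,1],
    [-0.66,0.746,0,0,0,0,1],
    [-0.66,0.746,0,0,0,0,1],
    [-0.66,0.746,0,0,0,0,1],
    [-0.66,0.746,0,0,0,0,1],
    [-0.66,0.746,0,0,0,0,1],
    [-0.66,0.746,0,0,0,0,1],
    [-0.66,0.746,0,0,0,0,1],
    [-0.66,0.746,0,0,0,0,1],
    [-0.66,0.746,0,0,0,0,1]
  ]
}}

```text
clock: 2.5
position: [530.7, 63.4, 188.1]
orientation: [0.0, -0.131, 0.991, 0.0]
ft_force: [1.1, -0.8, 0.1]
finger_gap: 87.6
grip_force: 0.0
```

{"fn": "carry_out", "kwargs": {
  "deltas": [
    [0,0,0,0,0,-1,1],
    [0,0,0,0,0,-1,1],
    [0,0,0,0,0,-1,1],
    [0,0,0,0,0,-1,1],
    [0,0,0,0,0,-1,1],
    [0,0,0,0,0,-1,1],
    [0,0,0,0,0,-1,1],
    [0,0,0,0,0,-1,1],
    [0,0,0,0,0,-1,1],
    [0,0,0,0,0,-1,1]
  ]
}}

```text
clock: 3.5
position: [530.2, 61.7, 187.9]
orientation: [0.0, -0.592, 0.806, -0.0]
ft_force: [0.6, -0.2, -0.4]
finger_gap: 87.7
grip_force: 0.0
```

{"fn": "carry_out", "kwargs": {
  "deltas": [
    [0,0,0,0,0,-1,1],
    [0,0,0,0,0,-1,1],
    [0,0,0,0,0,-1,1],
    [0,0,0,0,0,-1,1],
    [0,0,0,0,0,-0.2,1],
    [0,0,0,0,0,0,1]
  ]
}}

```text
clock: 4.1
position: [530.2, 61.7, 187.9]
orientation: [-0.0, 0.745, -0.667, 0.0]
ft_force: [-0.1, 0.4, 0.6]
finger_gap: 87.3
grip_force: 0.0
```

Run:
```python
from h import *
np.set_printoptions(precision=3,suppress=True)
T=pose();print(T,arm.get_obs()['joint_positions'],arm.get_obs()['clock'])
im,d=arm.read_camera('wrist'); np.savez('pics/w1.npz',im=im,d=d,T=T); cv2.imwrite('pics/w1.png',im[...,::-1])
print(arm.get_calibration('wrist')['hand_eye'])
C=cloud('wrist',d,T)
def rect(m):
    if m.sum()<10: return m.sum()
    r=cv2.minAreaRect(C[m][:,:2].astype(np.float32)); return r,np.median(C[m],0),m.sum()
rr,cc=np.mgrid[:420,:560]
near=(np.hypot(C[...,0]-600,C[...,1]-204)<45)&(d>0)
print(rect(near&(C[...,2]>72)&(C[...,2]<90)))
```

```text
[[  0.11   -0.994   0.    530.162]
 [ -0.994  -0.11    0.     61.661]
 [ -0.     -0.     -1.    187.852]
 [  0.      0.      0.      1.   ]] [ 0.483  0.126 -0.299  0.    -1.146 -0.373] 4.1
[[   0.       0.962    0.271   73.323]
 [   1.      -0.      -0.      -0.509]
 [  -0.       0.271   -0.962 -197.108]
 [   0.       0.       0.       1.   ]]
(((601.1109619140625, 209.39659118652344), (12.545934677124023, 34.99821853637695), 6.273558616638184), array([599.706, 207.978,  79.364]), np.int64(368))
```

{"fn": "carry_out", "kwargs": {
  "deltas": [
    [-0.835,-0.535,0,0,0,0,0.5],
    [-0.835,-0.535,0,0,0,0,0.5],
    [-0.835,-0.535,0,0,0,0,0.5],
    [-0.835,-0.535,0,0,0,0,0.5],
    [0,0,0,0,0,0,0.5],
    [0,0,0,0,0,0,0.5]
  ]
}}

```text
clock: 4.75
position: [600.2, 204.7, 186.9]
orientation: [0.001, 0.745, -0.667, -0.0]
ft_force: [-1.5, -0.1, 0.1]
finger_gap: 46.5
grip_force: 0.0
```

```bash
cat > k.py <<'E'
from h import *
import sys
np.set_printoptions(precision=3,suppress=True)
T=pose();print(T[:3,3])
n=sys.argv[1]
im,d=arm.read_camera('wrist'); np.savez(f'pics/{n}.npz',im=im,d=d,T=T); cv2.imwrite(f'pics/{n}.png',im[...,::-1])
C=cloud('wrist',d,T)
x,y,r,lo,hi=map(float,sys.argv[2:7])
m=(np.hypot(C[...,0]-x,C[...,1]-y)<r)&(d>0)&(C[...,2]>lo)&(C[...,2]<hi)
print(m.sum(), cv2.minAreaRect(C[m][:,:2].astype(np.float32)), np.median(C[m],0))
print([(r_['at'],round(r_['score'],2)) for r_ in arm.search_frame('wrist','bar_key_handle')])
E
python3 k.py w2 600 204 45 72 90
```

```text
[600.163 204.669 186.86 ]
706 ((601.2711181640625, 203.58770751953125), (11.444207191467285, 45.16554641723633), 6.163985252380371) [601.487 202.734  79.361]
[([164.4, 177.9], 0.66), ([194.4, 276.6], 0.59)]
```

View pics/w2.png

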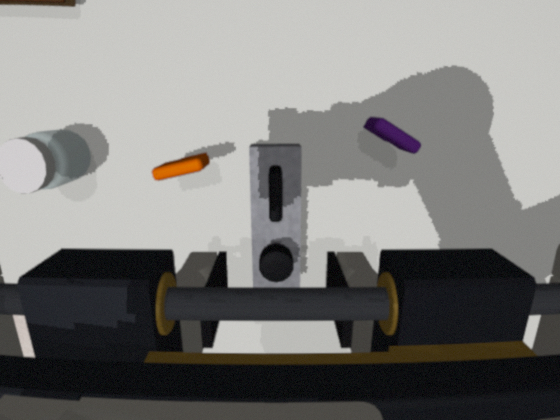

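The wrist picture shows the black bar key at (194,276), centred between the open fingers. The knob is at (262,276), with orange and purple well clear. Descending to grasp.

{"fn": "carry_out", "kwargs": {
  "deltas": [
    [0.02,-0.02,0.7,0,0,0,0.5],
    [0,0,0.7,0,0,0,0.5],
    [0,0,0.7,0,0,0,0.5],
    [0,0,0.6,0,0,0,0.5],
    [0,0,0.5,0,0,0,0.5],
    [0,0,0.4,0,0,0,0.5],
    [0,0,0,0,0,0,0.5],
    [0,0,0,0,0,0,0.5]
  ]
}}

```text
clock: 5.65
position: [601.3, 202.6, 44.5]
orientation: [-0.0, 0.745, -0.667, 0.0]
ft_force: [-0.8, -0.6, 0.2]
finger_gap: 43.8
grip_force: 0.0
```

{"fn": "carry_out", "kwargs": {
  "deltas": [
    [0,0,0,0,0,0,0],
    [0,0,0,0,0,0,0],
    [0,0,0,0,0,0,0],
    [0,0,0,0,0,0,0],
    [0,0,0,0,0,0,0],
    [0,0,0,0,0,0,0],
    [0,0,0,0,0,0,0]
  ]
}}

```text
clock: 6.35
position: [601.2, 203.3, 43.7]
orientation: [0.0, 0.746, -0.666, -0.0]
ft_force: [-1.1, -0.8, 0.1]
finger_gap: 0.8
grip_force: 0.0
```

```bash
python3 k.py w3 600 204 60 20 100; python3 -c "
from h import *
print(arm.get_obs())
a=arm.read_camera('scene')[0][170:330,250:430];cv2.imwrite('pics/s2.png',cv2.resize(a,None,fx=3.5,fy=3.5)[...,::-1])"
```

```text
[601.16  203.328  43.747]
7507 ((600.3060302734375, 214.4979705810547), (50.30226516723633, 98.9999771118164), 6.768571853637695) [603.356 185.276  34.317]
[([208.6, 117.8], 0.77), ([153.4, 480.1], 0.7), ([231.3, 278.0], 0.65)]
{'clock': 6.45, 'joint_positions': array([ 6.33148680e-01,  4.14682246e-01, -2.58050493e-01,  1.17672631e-05,
       -8.98185445e-01, -5.21123024e-01]), 'joint_velocities': array([ 1.47188346e-04, -1.26566991e-03,  3.25347177e-04, -7.86622927e-04,
       -1.05568582e-04, -4.55693998e-05]), 'joint_torque': array([ 1.95554363e-03, -5.75882900e+01,  2.43763179e+01,  5.82462743e+00,
       -8.58471030e-03, -9.79756214e-05]), 'position': array([601.16022519, 203.30028904,  43.6907435 ]), 'orientation': array([ 6.05638478e-05,  7.45586604e-01, -6.66408742e-01, -8.09516905e-06]), 'ft_force': array([0.22371187, 0.03122238, 0.51893279]), 'torque': array([ 0.06192078,  0.1369278 , -0.00075276]), 'grip_force': 0.0, 'finger_gap': 0.5858884895831025}
```

View pics/s2.png

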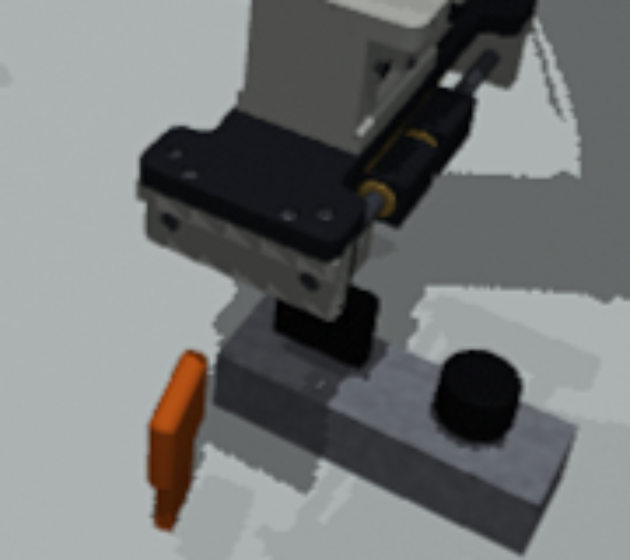

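View pics/w3.png

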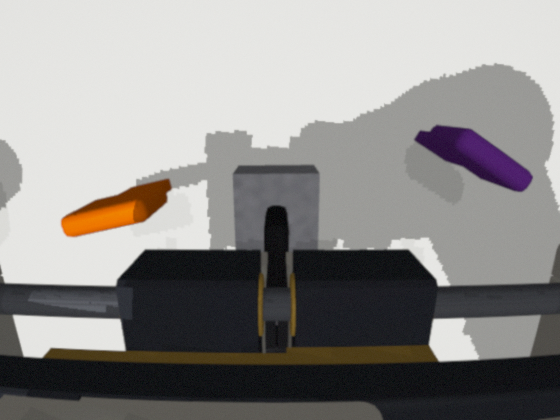

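The fingers look as if they straddle the key at (230,277), yet the readings say shut with no grip. I'll test with a small lift.

{"fn": "carry_out", "kwargs": {
  "deltas": [
    [0,0,-0.2,0,0,0,0],
    [0,0,-0.2,0,0,0,0],
    [0,0,-0.2,0,0,0,0],
    [0,0,0,0,0,0,0],
    [0,0,0,0,0,0,0]
  ]
}}

```text
clock: 7.0
position: [601.3, 203.4, 68.3]
orientation: [-0.0, 0.746, -0.666, 0.0]
ft_force: [0.1, 0.4, 0.5]
finger_gap: 0.5
grip_force: 0.0
```

```bash
python3 -c "
from h import *
im,d=arm.read_camera('scene')
C=cloud('scene',d)
b=im[170:330,250:430];cv2.imwrite('pics/s3.png',cv2.resize(b,None,fx=3.5,fy=3.5)[...,::-1])
m=(im.max(2)<40)&(abs(C[...,0]-600)<25)&(abs(C[...,1]-204)<30)&(C[...,2]>20)&(C[...,2]<110)
print(m.sum(),np.percentile(C[m],[2,50,98],axis=0))
"; python3 k.py w4 600 204 45 72 110
```

```text
634 [[597.97911918 185.16672453  40.87590469]
 [606.70605004 207.9403772   66.00826532]
 [610.15093336 227.74954219  80.7344539 ]]
[601.072 203.283  67.833]
1072 ((601.6050415039062, 203.5259246826172), (12.016613006591797, 44.861846923828125), 6.870204448699951) [602.529 193.353  79.435]
[([150.1, 457.4], 0.83), ([198.7, 134.2], 0.78), ([350.9, 275.0], 0.63), ([224.3, 279.0], 0.58)]
```

View pics/s3.png

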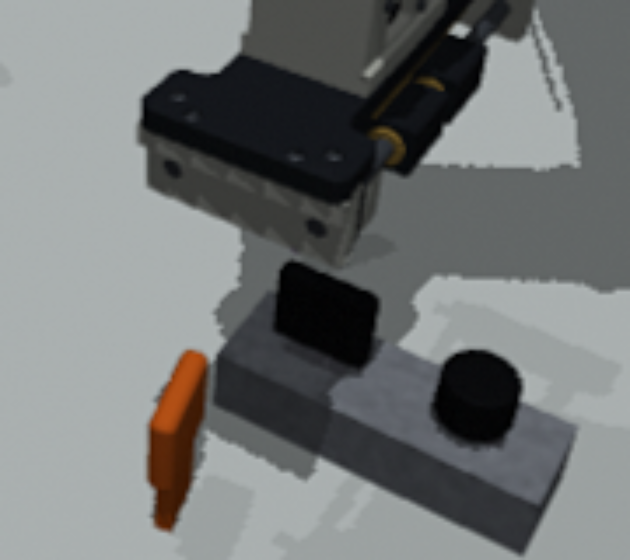

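```bash
python3 -c "
from h import *
np.set_printoptions(precision=1,suppress=True,linewidth=150)
for n in ['w2','w3','w4']:
    z=np.load(f'pics/{n}.npz'); C=cloud('wrist',z['d'],np.eye(4)); d=z['d']
    print(n)
    for r,c in [(235,270),(247,180),(247,200),(255,150),(255,210),(270,205),(290,205),(300,215),(255,345),(290,345),(300,205),(255,262),(255,270),(262,268),(270,268),(280,268),(300,277),(270,277),(255,277),(262,286),(320,268),(340,268)]:
        print((r,c),d[r,c],C[r,c],z['im'][r,c])
"
```

```text
w2
(235, 270) 370.44037 [-50.   -6.9 153. ] [139 140 146]
(247, 180) 410.0067 [ -76.4 -109.5  186.7] [203 204 199]
(247, 200) 410.23474 [-76.4 -86.7 186.9] [202 203 199]
(255, 150) 88.59003 [  39.   -31.6 -114.7] [13 15 18]
(255, 210) 160.59973 [ 11.3 -29.8 -47.7] [72 71 68]
(270, 205) 149.36707 [  9.7 -29.9 -59.9] [84 82 77]
(290, 205) 86.781136 [  31.7  -17.6 -118.7] [32 33 34]
(300, 215) 83.92258 [  30.8  -14.7 -121.9] [41 43 48]
(255, 345) 160.45909 [ 11.4  29.8 -47.9] [71 70 67]
(290, 345) 87.455475 [  31.4   16.1 -118.1] [32 36 38]
(300, 205) 83.616325 [  31.   -17.  -122.2] [44 46 50]
(255, 262) 348.0055 [-60.9 -14.2 126.6] [14 12 15]
(255, 270) 343.7776 [-59.3  -6.4 122.7] [35 36 38]
(262, 268) 345.07623 [-66.2  -8.4 122.1] [30 32 34]
(270, 268) 347.58377 [-74.6  -8.4 122.3] [27 29 31]
(280, 268) 351.66898 [-85.7  -8.5 123.4] [86 85 89]
(300, 277) 84.37109 [  30.7   -0.3 -121.5] [46 48 52]
(270, 277) 347.81686 [-74.7   0.2 122.5] [21 21 26]
(255, 277) 344.01712 [-59.4   0.2 122.9] [31 32 37]
(262, 286) 346.63705 [-66.8   8.7 123.5] [23 26 26]
(320, 268) 87.15511 [  24.6   -2.
[... 1722 characters left out ...]
114.3] [11 17 14]
(290, 345) 75.58128 [  37.1   13.8 -128.8] [27 29 34]
(300, 205) 78.11559 [  33.8  -15.9 -127.1] [27 25 33]
(255, 262) 160.6337 [ 11.4  -6.8 -47.7] [82 78 75]
(255, 270) 164.51495 [  9.9  -3.3 -44.1] [ 6  8 13]
(262, 268) 156.68648 [ 10.   -4.1 -52.2] [42 42 39]
(270, 268) 150.30336 [  9.4  -3.9 -59. ] [25 25 23]
(280, 268) 140.98254 [  9.6  -3.7 -68.6] [19 16 22]
(300, 277) 83.97799 [  30.9   -0.3 -121.8] [57 57 61]
(270, 277) 200.50586 [-12.   -0.1 -12.8] [18 18 18]
(255, 277) 199.00974 [ -3.4  -0.1 -12. ] [18 19 19]
(262, 286) 153.52272 [ 11.3   3.6 -55.1] [80 79 74]
(320, 268) 86.23996 [  25.1   -2.5 -121.1] [41 44 46]
(340, 268) 129.97238 [ -6.4  -3.5 -84.6] [27 25 29]
```

```bash
python3 -c "
from h import *
np.set_printoptions(precision=1,suppress=True,linewidth=150)
for n in ['w2','w4']:
    z=np.load(f'pics/{n}.npz'); C=cloud('wrist',z['d'],np.eye(4)); d=z['d']
    for s in (-1,1):
        m=(d>0)&(abs(C[...,0])<13)&(C[...,1]*s>3)&(C[...,1]*s<50)&(C[...,2]<-20)&(C[...,2]>-110)&(d<175)
        P=C[m]; print(n,s,m.sum(),np.percentile(P[:,2],[1,10,50,90,95,99,100]),np.percentile(P[:,1],[1,50,99]),P[:,0].min(),P[:,0].max())
        for zz in (-40,-44,-46,-50,-55,-60,-70,-80): 
            q=P[abs(P[:,2]-zz)<1.5]; 
            if len(q): print(zz,len(q),q[:,0].min(),q[:,0].max(),q[:,1].min(),q[:,1].max())
"
```

```text
w2 -1 2665 [-108.5  -99.2  -70.5  -47.8  -44.8  -40.1  -38.1] [-39.2 -27.6 -23.6] -11.708121101326753 12.897758669398051
-40 50 -8.307789554199076 9.937949118931343 -27.31330645453463 -23.814131620938383
-44 95 -6.172662830199741 11.397764473300107 -39.454902706300025 -23.74038227354953
-46 125 -5.850544118094334 11.70108592253117 -39.72865809785241 -23.687567494363048
-50 133 -3.1409260062392548 12.17928603853106 -39.81817347464208 -23.77655694882297
-55 128 -0.2765287427150014 11.784757563062556 -39.754928966540874 -23.73457206369441
-60 179 2.258713556298204 11.967968219279037 -39.37052098552211 -23.679117089942107
-70 145 -9.248897572395009 11.901967597898668 -39.438154134556804 -23.624775477647542
-80 31 -9.4880205516437 11.619201926527673 -28.807600373275147 -23.401647654139996
w2 1 2662 [-108.5  -99.8  -70.6  -48.2  -44.7  -40.1  -38.3] [22.6 26.6 38.3] -11.526731767603692 12.970484489056155
-40 46 -8.108070255248549 10.061491740569785 22.964458761821454 26.173526809898778
-44 102 -6.376838090834639 11.504258346292026 22.944775451779723 38.268384349243995
-46 109 -4.9390533029
[... 1133 characters left out ...]
938481702178 -3.289687368038142
w4 1 284 [-109.4  -95.9  -59.   -47.6  -45.4  -42.4  -39.5] [3.  3.6 6. ] -8.5400085604996 12.810846943662902
-40 2 9.965194918269589 10.043017884212603 3.0348656555616835 3.0640130400693337
-44 13 9.495465023917305 11.81886410100119 3.3925690365845114 6.157201010596832
-46 18 9.495465023917305 11.81886410100119 3.3925690365845114 6.07854849400193
-50 21 9.650199001348028 11.587086390569652 3.2580909676904657 5.941405705783131
-55 29 4.813972681947348 11.65754730037093 3.181385672944097 5.750246943840834
-60 26 6.528420731310959 11.71090939714989 3.033779079570049 5.575660630539793
-70 8 8.512769009763986 10.925388535308073 3.2101388229688856 3.988155527364003
```

The closed fingers missed. Wrist depth shows the real fingertips end about 38 mm behind the reported TCP, which agrees with the side picture, where the key is fully visible below the gripper. So I need a reported z near 5. Reopen and descend, watching the force.

{"fn": "carry_out", "kwargs": {
  "deltas": [
    [0,0,0,0,0,0,0.5],
    [0,0,0,0,0,0,0.5],
    [0,0,0,0,0,0,0.5],
    [0,0,0,0,0,0,0.5],
    [0,0,0,0,0,0,0.5],
    [0,0,0.3,0,0,0,0.5],
    [0,0,0.3,0,0,0,0.5],
    [0,0,0.3,0,0,0,0.5],
    [0,0,0,0,0,0,0.5]
  ]
}}

```text
clock: 8.05
position: [599.5, 202.3, 28.9]
orientation: [0.002, 0.745, -0.667, -0.001]
ft_force: [-1.0, -0.2, -0.1]
finger_gap: 43.6
grip_force: 0.0
```

{"fn": "carry_out", "kwargs": {
  "deltas": [
    [0,0,0.2,0,0,0,0.5],
    [0,0,0.2,0,0,0,0.5],
    [0,0,0.17,0,0,0,0.5],
    [0,0,0.1,0,0,0,0.5],
    [0,0,0,0,0,0,0.5]
  ]
}}

```text
clock: 8.55
position: [600.8, 203.0, 4.2]
orientation: [0.001, 0.746, -0.666, -0.0]
ft_force: [-0.2, -0.4, -1.2]
finger_gap: 43.8
grip_force: 0.0
```

{"fn": "carry_out", "kwargs": {
  "deltas": [
    [0,0,0,0,0,0,0],
    [0,0,0,0,0,0,0],
    [0,0,0,0,0,0,0],
    [0,0,0,0,0,0,0],
    [0,0,0,0,0,0,0],
    [0,0,0,0,0,0,0],
    [0,0,0,0,0,0,0]
  ]
}}

```text
clock: 9.25
position: [601.3, 203.4, 5.2]
orientation: [-0.0, 0.746, -0.666, 0.0]
ft_force: [0.1, -0.2, 2.4]
finger_gap: 11.8
grip_force: 30.0
```

Gripped (gap 11.8 mm, 30 N). Lifting and carrying to the switch.

{"fn": "carry_out", "kwargs": {
  "deltas": [
    [0,0,-0.2,0,0,0,0],
    [0,0,-0.3,0,0,0,0],
    [0,0,-0.4,0,0,0,0],
    [0,0,-0.5,0,0,0,0],
    [0,0,-0.6,0,0,0,0],
    [0,0,-0.6,0,0,0,0],
    [0,0,-0.5,0,0,0,0],
    [0,0,-0.3,0,0,0,0],
    [0,0,-0.1,0,0,0,0],
    [0,0,0,0,0,0,0]
  ]
}}

```text
clock: 10.25
position: [601.1, 203.3, 145.3]
orientation: [-0.0, 0.746, -0.666, -0.0]
ft_force: [-0.4, 0.2, -1.7]
finger_gap: 11.9
grip_force: 30.0
```

{"fn": "carry_out", "kwargs": {
  "deltas": [
    [0.3,0.08,0,0,0,0,0],
    [0.7,0.19,0,0,0,0,0],
    [0.8,0.22,0,0,0,0,0],
    [0.8,0.22,0,0,0,0,0],
    [0.8,0.22,0,0,0,0,0],
    [0.8,0.22,0,0,0,0,0],
    [0.8,0.22,0,0,0,0,0],
    [0.8,0.22,0,0,0,0,0],
    [0.8,0.22,0,0,0,0,0],
    [0.8,0.22,0,0,0,0,0]
  ]
}}

```text
clock: 11.25
position: [552.0, -101.7, 143.8]
orientation: [0.001, 0.745, -0.667, -0.001]
ft_force: [0.3, -0.8, -0.9]
finger_gap: 12.1
grip_force: 30.0
```

{"fn": "carry_out", "kwargs": {
  "deltas": [
    [0.8,0.2,0,0,0,0,0],
    [0.8,0.2,0,0,0,0,0],
    [0.4,0.1,0,0,0,0,0],
    [0,0,0,0,0,0.5,0],
    [0,0,0,0,0,0.9,0],
    [0,0,0,0,0,0.9,0],
    [0,0,0,0,0,0.9,0],
    [0,0,0,0,0,0.8,0],
    [0,0,0,0,0,0.43,0],
    [0,0,0,0,0,0,0]
  ]
}}

```text
clock: 12.25
position: [541.5, -182.0, 143.8]
orientation: [-0.001, -0.581, 0.814, 0.001]
ft_force: [-0.6, -0.6, -0.6]
finger_gap: 11.8
grip_force: 30.0
```

Run:
```python
from h import *
np.set_printoptions(precision=3,suppress=True)
T=pose();print(T,arm.get_obs()['finger_gap'])
im,d=arm.read_camera('wrist'); np.savez('pics/w5.npz',im=im,d=d,T=T)
cv2.imwrite('pics/w5.png',np.clip(im*1.5,0,255).astype(np.uint8)[...,::-1])
C=cloud('wrist',d,T)
def f(n,m):
    if m.sum()>5: print(n,m.sum(),cv2.minAreaRect(C[m][:,:2].astype(np.float32)))
m0=(d>0)&(np.hypot(C[...,0]-540,C[...,1]+190)<42)
f('barrel',m0&(abs(C[...,2]-91)<4))
f('floor',m0&(abs(C[...,2]-63)<6)&(np.hypot(C[...,0]-540,C[...,1]+190)<25))
f('mouth',m0&(C[...,2]<88)&(np.hypot(C[...,0]-540,C[...,1]+190)<32))
```

```text
[[  -0.326   -0.945   -0.002  541.46 ]
 [  -0.945    0.326    0.    -181.991]
 [   0.001    0.002   -1.     143.79 ]
 [   0.       0.       0.       1.   ]] 11.80808403915348
barrel 5452 ((540.406982421875, -189.5807647705078), (69.14028930664062, 71.51852416992188), 71.42124938964844)
floor 581 ((541.5602416992188, -186.389404296875), (31.181018829345703, 11.948410987854004), 69.94791412353516)
mouth 1719 ((540.9301147460938, -187.83462524414062), (47.98212432861328, 26.26459312438965), 68.81239318847656)
```

View pics/w5.png

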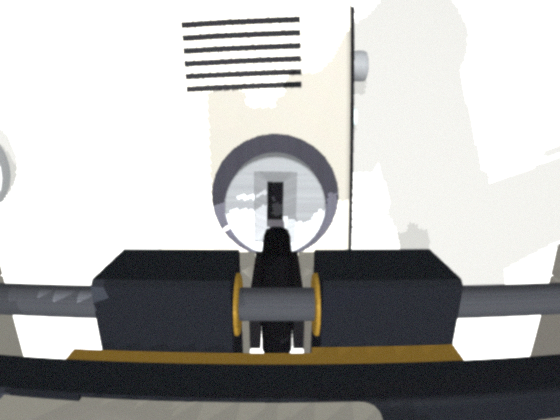

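The wrist picture shows the key (260,277) in the fingers, in line with the slot (200,277). A small correction, then descend to just above the mouth.

{"fn": "carry_out", "kwargs": {
  "deltas": [
    [0.176,-0.034,0,0,0,0.15,0],
    [0,0,0.3,0,0,0,0],
    [0,0,0.4,0,0,0,0],
    [0,0,0.3,0,0,0,0],
    [0,0,0.15,0,0,0,0],
    [0,0,0,0,0,0,0],
    [0,0,0,0,0,0,0]
  ]
}}

```text
clock: 13.0
position: [541.9, -188.8, 99.1]
orientation: [-0.0, -0.575, 0.818, -0.0]
ft_force: [0.5, -0.1, -0.3]
finger_gap: 11.7
grip_force: 30.0
```

{"fn": "carry_out", "kwargs": {
  "deltas": [
    [0,0,0.1,0,0,0,0],
    [0,0,0.1,0,0,0,0],
    [0,0,0.1,0,0,0,0],
    [0,0,0.1,0,0,0,0],
    [0,0,0,0,0,0,0]
  ]
}}

```text
clock: 13.5
position: [541.2, -188.7, 82.2]
orientation: [-0.0, -0.575, 0.818, 0.0]
ft_force: [-0.1, 0.7, -0.5]
finger_gap: 11.9
grip_force: 30.0
```

{"fn": "carry_out", "kwargs": {
  "deltas": [
    [0,0,0.08,0,0,0,0],
    [0,0,0.08,0,0,0,0],
    [0,0,0.08,0,0,0,0],
    [0,0,0.08,0,0,0,0],
    [0,0,0,0,0,0,0]
  ]
}}

```text
clock: 14.0
position: [541.2, -188.7, 69.6]
orientation: [-0.0, -0.575, 0.818, 0.0]
ft_force: [0.1, -0.8, -0.7]
finger_gap: 11.6
grip_force: 30.0
```

{"fn": "carry_out", "kwargs": {
  "deltas": [
    [0,0,0.05,0,0,0,0],
    [0,0,0.05,0,0,0,0],
    [0,0,0.03,0,0,0,0],
    [0,0,0,0,0,0,0]
  ]
}}

```text
clock: 14.4
position: [541.5, -188.7, 64.8]
orientation: [-0.0, -0.575, 0.818, 0.0]
ft_force: [0.4, -1.1, -1.3]
finger_gap: 11.7
grip_force: 30.0
```

{"fn": "carry_out", "kwargs": {
  "deltas": [
    [0,0,0.02,0,0,0,0],
    [0,0,0.02,0,0,0,0],
    [0,0,0.02,0,0,0,0],
    [0,0,0,0,0,0,0]
  ]
}}

```text
clock: 14.8
position: [541.8, -188.9, 64.0]
orientation: [0.0, -0.575, 0.818, -0.0]
ft_force: [-4.0, 1.1, 10.7]
finger_gap: 11.9
grip_force: 30.0
```

Seated: 10.7 N upward at z≈64, as expected. Turning clockwise (+z of tool).

{"fn": "carry_out", "kwargs": {
  "deltas": [
    [0,0,-0.01,0,0,0.5,0],
    [0,0,0,0,0,0.8,0],
    [0,0,0,0,0,0.8,0],
    [0,0,0,0,0,0.8,0],
    [0,0,0,0,0,0.8,0],
    [0,0,0,0,0,0.8,0],
    [0,0,0,0,0,0.8,0],
    [0,0,0,0,0,0.8,0],
    [0,0,0,0,0,0.8,0],
    [0,0,0,0,0,0.8,0]
  ]
}}

```text
clock: 15.8
position: [541.3, -189.3, 64.1]
orientation: [-0.0, -0.224, 0.975, -0.0]
ft_force: [-3.8, -0.5, 10.1]
finger_gap: 11.7
grip_force: 30.0
```

```bash
python3 -c "
from h import *
o=arm.get_obs();T=pose();print(o['position'],o['ft_force'],o['torque'],o['finger_gap'],o['joint_positions'],np.degrees(np.arctan2(T[1,0],T[0,0])))"
```

```text
[ 541.28984493 -189.26483073   64.08716501] [-3.84374443 -0.54115964 10.1265568 ] [-0.03483351  1.72159267  0.0447417 ] 11.67800511024657 [ 5.31618631e-03  3.04153731e-01 -3.77253205e-01  1.04950953e-03
 -8.89614383e-01 -1.12479031e+00] -154.10328132589683
```

{"fn": "carry_out", "kwargs": {
  "deltas": [
    [0,0,0,0,0,0.6,0],
    [0,0,0,0,0,0.6,0],
    [0,0,0,0,0,0.6,0],
    [0,0,0,0,0,0.6,0],
    [0,0,0,0,0,0.2,0],
    [0,0,0,0,0,0,0]
  ]
}}

```text
clock: 16.4
position: [541.1, -189.2, 64.1]
orientation: [-0.0, -0.097, 0.995, -0.0]
ft_force: [-5.1, 0.3, 9.7]
finger_gap: 12.1
grip_force: 30.0
```

```bash
cat > o.py <<'E'
from h import *
o=arm.get_obs();T=pose();print(o['position'],o['ft_force'],o['torque'],o['finger_gap'],np.degrees(np.arctan2(T[1,0],T[0,0]))-180)
E
python3 o.py
```

```text
[ 541.14144806 -189.19605069   64.08011991] [-5.0521669   0.2984172   9.73792411] [0.05554346 1.86463379 0.05446299] 12.098502144869386 -348.8644522248146
```

{"fn": "carry_out", "kwargs": {
  "deltas": [
    [0,0,0,0,0,0.4,0],
    [0,0,0,0,0,0.4,0],
    [0,0,0,0,0,0.2,0],
    [0,0,0,0,0,0,0]
  ]
}}

```text
clock: 16.8
position: [541.3, -188.3, 64.1]
orientation: [0.0, -0.047, 0.999, 0.0]
ft_force: [-4.0, 5.1, 10.8]
finger_gap: 12.0
grip_force: 30.0
```

```bash
python3 o.py
```

```text
[ 541.34312312 -188.28660695   64.06902918] [-3.97418806  5.07731563 10.78891155] [2.05151589 1.83748974 0.12916808] 12.022807679047604 -354.58766459258504
```

{"fn": "carry_out", "kwargs": {
  "deltas": [
    [0,0,0,0,0,0.3,0],
    [0,0,0,0,0,0.3,0],
    [0,0,0,0,0,0,0]
  ]
}}

```text
clock: 17.1
position: [541.5, -187.9, 64.1]
orientation: [0.0, -0.017, 1.0, 0.0]
ft_force: [-4.6, 7.8, 10.7]
finger_gap: 12.1
grip_force: 30.1
```

```bash
python3 o.py
```

```text
[ 541.46898263 -187.86466842   64.0637755 ] [-4.58521852  7.84820022 10.68257112] [2.94530845 1.8291379  0.39682157] 12.126728279123814 -358.00575656936644
```

{"fn": "carry_out", "kwargs": {
  "deltas": [
    [0,0,0,0,0,0.4,0],
    [0,0,0,0,0,0,0],
    [0,0,0,0,0,0,0]
  ]
}}

```text
clock: 17.4
position: [541.6, -187.9, 64.1]
orientation: [0.0, 0.002, 1.0, 0.0]
ft_force: [-4.4, 6.4, 9.8]
finger_gap: 12.3
grip_force: 30.8
```

```bash
python3 o.py
```

```text
[ 541.56780694 -187.92449599   64.08209907] [-4.38807264  6.35482239  9.82691888] [2.68983928 1.72569137 0.65568688] 12.317302602840059 -0.21203911097171613
```

Torque climbs to 0.66 N m: barrel on its stop. Easing a little, releasing and lifting.

{"fn": "carry_out", "kwargs": {
  "deltas": [
    [0,0,0,0,0,-0.5,0],
    [0,0,-0.01,0,0,0,0],
    [0,0,0,0,0,0,0.4],
    [0,0,0,0,0,0,0.4],
    [0,0,0,0,0,0,0.4],
    [0,0,0,0,0,0,0.4],
    [0,0,0,0,0,0,0.4],
    [0,0,0,0,0,0,0.4]
  ]
}}

```text
clock: 18.2
position: [541.6, -188.8, 63.3]
orientation: [-0.0, -0.022, 1.0, -0.0]
ft_force: [0.0, 0.0, -0.4]
finger_gap: 35.0
grip_force: 0.0
```

{"fn": "carry_out", "kwargs": {
  "deltas": [
    [0,0,-0.2,0,0,0,0.4],
    [0,0,-0.4,0,0,0,0.4],
    [0,0,-0.6,0,0,0,0.4],
    [0,0,-0.8,0,0,0,0.4],
    [0,0,-0.8,0,0,0,0.4],
    [-0.8,0,-0.5,0,0,0,0.4],
    [-0.8,0,0,0,0,0,0.4],
    [-0.8,0,0,0,0,0,0.4],
    [-0.8,0,0,0,0,0,0.4],
    [0,0,0,0,0,0,0.4]
  ]
}}

```text
clock: 19.2
position: [672.2, -182.8, 194.3]
orientation: [-0.0, -0.023, 1.0, -0.0]
ft_force: [-0.2, 0.8, -0.1]
finger_gap: 35.0
grip_force: 0.0
```

Run:
```python
from h import *
np.set_printoptions(precision=1,suppress=True)
print(pose()[:3,3],arm.get_obs()['ft_force'])
o=[]
for n,(r0,r1,c0,c1) in {'top':(180,270,400,490),'scene':(120,220,130,260)}.items():
    im,d=arm.read_camera(n);C=cloud(n,d)
    m=(np.hypot(C[...,0]-540.5,C[...,1]+189)<33)&(C[...,2]>102)&(C[...,2]<160)
    print(n,m.sum(),cv2.minAreaRect(C[m][:,:2].astype(np.float32)) if m.sum()>5 else '',np.percentile(C[m][:,2],[1,50,90,99]) if m.sum()>5 else '')
    o.append(cv2.resize(np.clip(im[r0:r1,c0:c1]*1.5,0,255).astype(np.uint8),(390,390)))
cv2.imwrite('pics/end.png',np.hstack(o)[...,::-1])
```

```text
[ 672.2 -182.8  194.3] [-0.2  0.8 -0.1]
top 0  
scene 344 ((544.44921875, -184.46063232421875), (46.177406311035156, 13.298788070678711), 3.3685576915740967) [103.  123.5 137.9 139.7]
```

View pics/end.png

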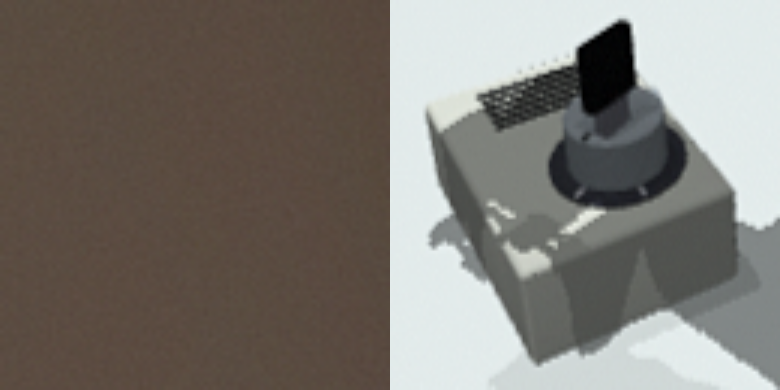

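Handle top is at 139.7 mm (fully seated is 139). In the scene crop, the black mark (587,135) sits near the "on" tick (580,190). A quick angle check before handing in.

Run:
```python
from h import *
im,d=arm.read_camera('scene');C=cloud('scene',d)
def ang(p):return np.degrees(np.arctan2(p[1]+189,p[0]-540.5))
rr,cc=np.mgrid[:420,:560];g=im.max(2).astype(int)
m=(abs(C[...,2]-91)<3)&(abs(rr-154)<4)&(abs(cc-196)<5)
t=np.argsort(np.where(m,g,999).ravel())[:5]
print('mark',[(ang(p).round(1),p.round(0)) for p in C.reshape(-1,3)[t]])
m=(abs(rr-169)<4)&(abs(cc-193)<5)
t=np.argsort(np.where(m,-g,999).ravel())[:5]
print('tick',[(ang(p).round(1),p.round(0)) for p in C.reshape(-1,3)[t]])
```

```text
mark [(np.float64(17.4), array([ 573., -179.,   92.])), (np.float64(12.9), array([ 574., -181.,   92.])), (np.float64(10.4), array([ 557., -186.,   90.])), (np.float64(12.7), array([ 558., -185.,   88.])), (np.float64(10.7), array([ 557., -186.,   92.]))]
tick [(np.float64(10.8), array([ 592., -179.,   59.])), (np.float64(9.2), array([ 593., -180.,   60.])), (np.float64(14.1), array([ 591., -176.,   60.])), (np.float64(14.4), array([ 584., -178.,   64.])), (np.float64(11.8), array([ 585., -180.,   64.]))]
```

The mark is at about 13° and the "on" tick at about 12°, so they line up. Handing in.

```bash
python3 -c "
from workcell import arm
print(arm.sign_off())"
```

```text
the job is handed in; nothing more can be done
None
```

The black bar-handled key is fully in the switch and turned clockwise to its stop (on), the gripper has let go and is clear, the round-handled key was left in the holder, and the job was handed in at about 19 s.

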